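Put the tumbled pebble away in the latched tilt bin

TASK

Put the smooth rounded pebble from the galvanized shelf away in the blue tilting bin below it: pull the bin's black latch knob out until it clicks, swing the bin wide open by its pull tab, and lower the pebble into it rather than letting it drop from shelf height. Then swing the bin fully shut with the pebble inside and push the latch knob fully home. Leave the rough angular stone and everything else where they are.

Things in the scene. Friction and masses are not known exactly. Their poses are not given: they have to be found in the camera images.
- rack: Galvanized rack, 460 wide. Origin on the table, mid-width, 30 mm behind the bin's hinge line; x away from the robot into the rack, y to its left, z up. Deck from x -26 to +180, top 286 mm, underside 270 mm; lip at x -26 rises 6 mm more. Deck over the knob: a vertical tool cannot reach it; lean it 28 degrees (at the bin's tab 10), gripper body to the front (-x). Posts y +-220.
- deck (a point): Point on the deck's top, at rack x +35 mm, mid-width. Pebble, rough stone and sieve stand in a row across the deck near this x, about 110 mm apart, in any order; barrel and jar stand 90 mm further back.
- knob (a joint): Latch knob slide, m: 0 fully home (bolt locks the bin), 0.030 fully out (stop). Spring detent at each end, tipping over at 0.015; about 6 to 8 N to pull out or push in. The bolt passes through a wire staple on the bin and really blocks the bin while the knob is below about 0.022.
- knob_grip (a point): Centre of the knob's black round head, moving with it: 30 mm diameter, 24 mm long, on an 8 mm rod. Site z is the slide axis pointing outwards, the way it is pulled: 28 degrees from vertical, up and towards rack -x; point y is rack y. Bracket plate 28 mm inwards of it when home (with a 6 mm collar). At rack (-33, 115, 191.4) mm when home. Pinch the head across y, tool along the slide axis.
- bin (a joint): Bin tilt, rad: 0 fully shut (upright), 0.82 wide open, tipped forwards to its stop. Stiff hinge (friction 0.17 N m): it stays where it is left and must be swung all the way both ways. About 3 N at the tab.
- bin_hinge (a point): Middle of the bin's hinge line, 30 mm above the table at the bin's lower front edge; rack (-30, -25, 30) mm. Axes turn with the bin: y along the hinge, x depth, z up the front wall. Opening turns the bin's top towards the robot (rack -x) about -y.
- bin_pull (a point): Grip point of the bin's pull tab, a blue upright fin on the front wall 14 mm thick (y), 45 mm tall (from 20 mm below to 25 mm above the wall's top), standing out 45 mm. In bin_hinge axes at (-30, 0, 105) mm; moves with the bin. Pinch it across y; the fin may turn between the pads as the bin swings.
- bin_in (a point): Centre of the bin's inner floor, axes turning with the bin (x depth away from the front wall, y width, z out of the floor). Inside: 100 mm deep, 180 mm wide; walls 5 mm; front wall 100 mm high, back wall 65 mm, sides sloping between. In bin_hinge axes at (55, 0, 5) mm.
- bin_mouth (a point): Centre of the bin's open mouth, turning with the bin; in bin_hinge axes at (55, 0, 82.5) mm. With the bin wide open it lies in front of and below the deck edge and is reached with the tool leaning about 10 degrees to the front; mouth about 105 mm by 180 mm.
- pebble: The smooth rounded pebble, dark green stone: a flattened round, 40 mm diameter at mid-height, 26 mm thick, 60 g (mass varies). Origin at the centre of its underside, z up. Starts on the deck.
- rough_stone: Rough angular lump of the same stone, about 40 x 30 x 36 mm, on the deck. Origin at underside centre. Leave it.
- sieve: Round metal sieve ring, 80 mm diameter, 28 mm high, on the deck. Origin at underside centre. Leave it.
- barrel: White rubber tumbling barrel, 90 mm diameter, 84 mm high, at the back of the deck. Origin at underside centre. Leave it.
- jar: Squat amber glass jar, 68 mm diameter, 58 mm high, at the back of the deck. Origin at underside centre. Leave it.
- can: Metal can, 66 mm diameter, 100 mm high, on the table to the left of the rack. Origin at underside centre. Leave it.
- brush: Hand brush lying on the table on the right. Leave it.
- cup: Grey plastic cup, 72 mm across, 75 mm high, on the table to the right of the rack. Origin at underside centre. Leave it.

How it is judged:
On the way, in this order (a step that is already met when the one before it is completed fails the run):
1. the latch knob is pulled out past its click (24 mm or more) with the bin still shut (value of joint knob above 0.024 m and value of joint bin below 0.12 rad), for 0.1 s.
2. the bin is swung wide open (over 0.6 rad) (value of joint bin above 0.6 rad), for 0.2 s.
3. the pebble lies in the open bin, let go and at rest (value of joint bin above 0.45 rad and x of pebble in the frame of bin_in between -0.054 and 0.054 m and y of pebble in the frame of bin_in between -0.094 and 0.094 m and z of pebble in the frame of bin_in between -0.005 and 0.065 m and linear speed of pebble below 0.05 m/s and contact force between the fingers and pebble below 0.05 N), for 0.2 s.
4. the bin is swung shut with the pebble inside, the knob still out (value of joint bin below 0.1 rad and x of pebble in the frame of bin_in between -0.054 and 0.054 m and y of pebble in the frame of bin_in between -0.094 and 0.094 m and z of pebble in the frame of bin_in between -0.005 and 0.065 m and value of joint knob above 0.015 m), for 0.1 s.
5. the latch knob is pushed home (value of joint knob below 0.004 m and value of joint bin below 0.05 rad and x of pebble in the frame of bin_in between -0.054 and 0.054 m and y of pebble in the frame of bin_in between -0.094 and 0.094 m and z of pebble in the frame of bin_in between -0.005 and 0.065 m), for 0.2 s.
At the end, for the whole second after the job is handed in: The knob is home (within 4 mm), the bin shut (within 0.05 rad, about 5 mm at its top), the pebble lies at rest inside the bin, and every other loose thing is within 30 mm of where it started (all of step 5 and linear speed of pebble below 0.05 m/s and not (distance of rough_stone from where it was at the start of the episode above 0.03 m) and not (distance of sieve from where it was at the start of the episode above 0.03 m) and not (distance of barrel from where it was at the start of the episode above 0.03 m) and not (distance of jar from where it was at the start of the episode above 0.03 m) and not (distance of can from where it was at the start of the episode above 0.03 m) and not (distance of brush from where it was at the start of the episode above 0.03 m) and not (distance of cup from where it was at the start of the episode above 0.03 m)); the robot touches nothing.
It fails at once if the pebble falls from shelf height (faster than 1.5 m/s) (linear speed of pebble above 1.5 m/s).
It fails at once if another loose thing is moved more than 30 mm (distance of any of rough_stone, sieve, barrel, jar, can, brush, cup from where it was at the start of the episode above 0.03 m).
It also fails if it takes over 72 s, if anything falls off the work surface, if the arm or the gripper's body presses on something with over 40 N, if the wrist force passes 120 N, or if a joint passes its speed limit or range.

ROBOT

A 7-joint arm with a two-finger parallel gripper is mounted at the origin on the work surface. World frame = base frame: x ahead of the robot, y to its left, z up, the work surface at z = 0. Lengths are in m, angles in rad, forces in N, time in s.
With the tool pointing down it reaches from about 0.35 to 0.9 m from the base axis. Payload 19.9 kg.
Tool frame: the origin (TCP) lies on the centre line of the jaws, within the pads' length; the fingertips stand 22 mm ahead of it and the grasp point (between the pads) lies 3 mm ahead of it; z points along the fingers, y is the line along which they close (so a half turn about z gives the same grasp; the last joint's range is limited). The gripper opens to 94 mm and grips with 3 to 60 N. Pads are 16 mm wide; open, the fingers measure 119 mm over their backs; the gripper's body (75 mm by 177 mm) begins 78 mm behind the grasp point.
Start: joints at [1.129, 0.417, -0.01, 1.614, 0.005, 1.111, -0.053], TCP at [0.244, -0.575, 0.227] pointing down, gripper open.
Joint ranges: [-2.81, 2.81], [-0.39, 2.02], [-1.27, 1.25], [0.06, 2.57], [-1.19, 4.33], [0.19, 2], [-2.82, 2.82]. Speed limits (rad/s): [1.89, 1.89, 2.39, 2.39, 3.01, 3.01, 3.01].

INTERFACE

Orientations are given as a rotation vector (axis times angle).
In Python, from workcell import arm gives the robot as it stands.
- The arm moves only by the tool servo_tool, never from a script. Its argument "motion" is one flat list of numbers, 5 for each row, row after row: the shift along the tool's x, y, z in mm, then the turn about the tool's z in units of 8 degrees (1.0 is 8 degrees), then the finger opening in mm, from 0 to 94. In form: [x, y, z, roll, gripper, x, y, z, roll, gripper, ...]. A call has 1 to 8 rows; each row is the pose to reach, as a shift and turn from the pose commanded when the call began, along the tool's axes at that moment; what a row does not reach only later rows make up. A row lasts 1/8 s, in which the tool goes at most 62.5 mm and 10.7 degrees, less where a joint would pass 70% of its speed; a pose out of reach is approached as far as the arm can. A call with a gripper value outside its range is refused whole. The fingers move at their own pace and stop on an object; "force" is the grip in N (left out, the last holds). Time passes only in rows, so rows that repeat a pose let the fingers close. It gives the time, the measured TCP pose, the force, the opening and the grip force at its end, in the units of the state.
- arm.state(): the state, without advancing time (a new reading comes with each control period).
- arm.get_image(name): name is "side" or "top"; returns the picture (420x560x3 uint8, red, green, blue); there is no depth.
- arm.camera_params(name): a dict with "mtx" (3x3 intrinsics, pixels), "xyz" and "rotation" of the camera in the world. Camera axes: x right, y down, z forward; pixel columns grow to the right and rows downward; lengths in m; the calibration is good to about 2 mm. A picture is of the moment at which its call begins. camera_params takes no time and is no camera call.
- arm.hand_in(): hands the job in; it is judged then, once.
Trained networks look in the newest picture that a camera, given by its name, has taken for a name from the list of things; names that differ only in an ending like _2 or _b are one class to them, and where a whole thing is asked for, a point or a joint stands for the part that bears it (a point fixed in the world has none). Each returns a list of dicts, best first, with "conf" (0 to 1); they miss things now and then, are a little off and sometimes report something else, mostly with a low value. They report only what shows in the picture. A call takes as long as a camera call.
- arm.regions_of(label, camera): "region" (420x560 bool, what is visible of it).
- arm.pinpoint(label, camera): "position" ([x, y, z] in m, in world coordinates, good to about 4 mm: a listed point, or the origin of a listed thing).
The state is a dict: "clock": time; "joints": joint angles; "joint_vel": joint speeds; "tau": joint torques, N m; "eef_pos": TCP position; "eef_rot": TCP orientation; "force": force on the tool from outside, world axes, zero at the start; "ft_torque": the same for the moment, N m; "gripper_width": finger opening in m; "finger_force": force on a finger pad.
Only numpy, scipy, OpenCV 4.12 (cv2) and the standard library are available. Lean on these libraries where they do the work, as an engineer would, in place of code of your own. Each camera call takes 0.05 s, during which the arm holds its last target. There are 200 camera calls.

## Working session

There is one attempt and no reset: what is moved stays moved. The work goes in short steps, Python scripts to look and compute and a tool call to move; the robot and the scene stay as the last step left them, time stands still between calls to the robot, and variables do not carry over. Pictures are saved under pics/ and viewed, at most 10 in all, crops included, and the job is handed in when it is done.

Besides the shell and the picture viewer there is one more tool, called after ">>>" by a JSON object that holds its "method" and its "body", one argument or row to a line. servo_tool: Moves the arm, as the interface text tells. Its arguments: {"type":"object","properties":{"motion":{"type":"array","items":{"type":"number"}},"force":{"type":"number"}},"required":["motion"]}

```bash
mkdir -p pics; ls
python3 - <<'E'
from workcell import arm
import cv2,numpy as np
a=arm.get_image("side");b=arm.get_image("top")
cv2.imwrite("pics/s0.png",a[:,:,::-1]);cv2.imwrite("pics/t0.png",b[:,:,::-1])
for c in("side","top"):
    p=arm.camera_params(c);print(c,np.round(p["xyz"],3),np.round(p["rotation"],3).tolist(),np.round(p["mtx"],1).tolist())
    for l in["rack","deck","knob_grip","bin_hinge","bin_pull","bin_in","bin_mouth","pebble","rough_stone","sieve","barrel","jar","can","cup"]:
        print(l,[(round(d["conf"],2),np.round(d["position"],4).tolist()) for d in arm.pinpoint(l,c)[:2]])
s=arm.state();print({k:np.round(v,4).tolist() for k,v in s.items()})
E
```

```text
pics
side [0.041 0.295 0.94 ] [-1.369, 2.323, -0.831] [[393.8, 0.0, 281.0], [0.0, 393.8, 206.1], [0.0, 0.0, 1.0]]
rack [(0.84, [0.6048, -0.0014, -0.0003])]
deck [(0.86, [0.6396, -0.0027, 0.2854])]
knob_grip [(0.43, [0.5652, 0.1076, 0.1964])]
bin_hinge [(0.8, [0.5749, -0.0293, 0.0308]), (0.7, [0.627, -0.0264, 0.1092])]
bin_pull [(0.89, [0.546, -0.0348, 0.136])]
bin_in [(0.84, [0.6248, -0.0285, 0.0335])]
bin_mouth [(0.87, [0.6258, -0.0274, 0.1157]), (0.32, [0.648, -0.0064, 0.2827])]
pebble []
rough_stone [(0.56, [0.6476, -0.008, 0.2849])]
sieve [(0.61, [0.632, -0.1157, 0.2872])]
barrel [(0.88, [0.7265, 0.04, 0.2872])]
jar [(0.81, [0.733, -0.1406, 0.2858])]
can [(0.85, [0.4868, 0.3663, 0.0002])]
cup [(0.92, [0.5871, -0.3928, 0.0024])]
top [0.291 0.012 1.406] [-2.042, 2.153, -0.262] [[483.8, 0.0, 284.7], [0.0, 483.8, 206.3], [0.0, 0.0, 1.0]]
rack [(0.62, [0.6047, -0.0026, 0.0011])]
deck [(0.72, [0.6409, -0.0058, 0.2891])]
knob_grip [(0.48, [0.5695, 0.107, 0.1925])]
bin_hinge [(0.58, [0.5736, -0.0264, 0.0314])]
bin_pull [(0.95, [0.543, -0.0244, 0.134]), (0.65, [0.6056, -0.0033, 0.0015])]

[... 235 characters left out ...]
.114])]
sieve [(0.68, [0.634, -0.1147, 0.2879]), (0.52, [0.6411, -0.0034, 0.2884])]
barrel [(0.84, [0.7251, 0.0349, 0.2876])]
jar [(0.8, [0.7291, -0.1404, 0.284]), (0.26, [0.5721, 0.1077, 0.1914])]
can [(0.82, [0.4839, 0.3628, 0.0039])]
cup [(0.64, [0.5849, -0.3897, 0.0015])]
{'clock': 1.5, 'joints': [1.1285, 0.4174, -0.0103, 1.6136, 0.0047, 1.1107, -0.053], 'joint_vel': [0.0011, -0.0, 0.0021, -0.0002, -0.0009, 0.0002, -0.0003], 'tau': [0.0002, -85.1002, 0.638, -42.6281, -0.0488, 0.0137, -0.0], 'eef_pos': [0.2438, -0.5755, 0.2274], 'eef_rot': [-3.0786, -0.6254, 0.0001], 'force': [-0.5742, -0.1717, 0.2795], 'ft_torque': [0.0502, -0.0032, -0.0264], 'finger_force': 0.0, 'gripper_width': 0.0938}
```

View pics/s0.png

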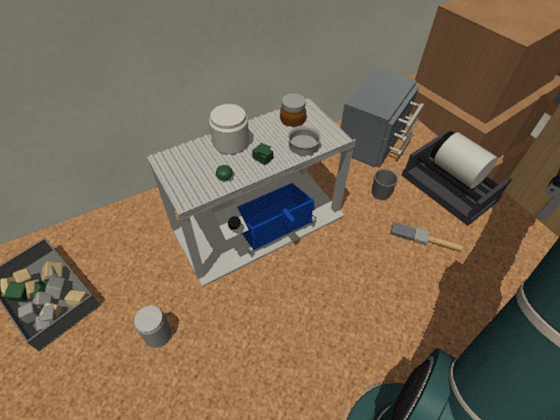

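View pics/t0.png

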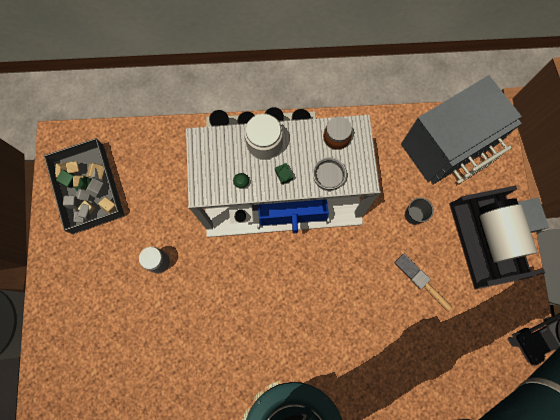

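```bash
cat > h.py <<'E'
import numpy as np,cv2
from scipy.spatial.transform import Rotation as R
from workcell import arm
def proj(P,c):
    p=arm.camera_params(c);Rc=np.array(p["rotation"],float)
    Rc=R.from_rotvec(Rc).as_matrix() if Rc.size==3 else Rc
    q=(np.atleast_2d(P)-p["xyz"])@Rc; q=q/q[:,2:]
    return (q@np.array(p["mtx"]).T)[:,:2]
def w(P,pose):
    P=np.atleast_2d(P)/1000.;x,y,t=pose;c,s=np.cos(t),np.sin(t)
    return np.c_[x+c*P[:,0]-s*P[:,1],y+s*P[:,0]+c*P[:,1],P[:,2]]
E
python3 - <<'E'
from h import *
from scipy.optimize import least_squares
M={"rack":(0,0,0),"deck":(35,0,286),"knob_grip":(-33,115,191.4),"bin_hinge":(-30,-25,30),"bin_pull":(-60,-25,135),"bin_in":(25,-25,35),"bin_mouth":(25,-25,112.5)}
mod=[];mea=[];names=[]
for c in("side","top"):
    for l,m in M.items():
        r=arm.pinpoint(l,c)
        if r: mod.append(m);mea.append(r[0]["position"]);names.append((c,l))
mod=np.array(mod,float);mea=np.array(mea)
f=least_squares(lambda p:(w(mod,p)-mea)[:,:2].ravel()*1000,[.6,0,0],loss="soft_l1",f_scale=4)
print(np.round(f.x,4),"yaw deg",np.degrees(f.x[2]))
res=(w(mod,f.x)-mea)*1000
for n,r in zip(names,res):print(n,np.round(r,1))
img={}
for c in("top","side"):
    im=arm.get_image(c)[:,:,::-1].copy()
    # refine lines: overlay
    poly=proj(w([(-26,230,292),(-26,-230,292),(180,-230,286),(180,230,286)],f.x),c)
    big=cv2.resize(im,None,fx=3,fy=3,interpolation=cv2.INTER_CUBIC)
    cv2.polylines(big,[np.int32(poly*3+1)],True,(0,0,255),1)
    for P in [(-33,115,191.4),(-60,-25,135),(-75,-25,160),(-30,-25,160)]:
        cv2.circle(big,tuple(np.int32(proj(w(P,f.x),c)[0]*3+1)),2,(0,255,255),-1)
    x0,y0=(540,330) if c=="top" else (430,300)
    img[c]=big[y0:y0+400,x0:x0+640 if c=="top" else x0+640]
cv2.imwrite("pics/ov.png",np.hstack([i for i in [img["top"]]])) ;cv2.imwrite("pics/ov2.png",img["side"])
np.save("pose.npy",f.x)
E
```

```text
[ 0.6036 -0.0036  0.0254] yaw deg 1.4526211068618855
('side', 'rack') [-1.2 -2.2  0.3]
('side', 'deck') [-1.  -0.   0.6]
('side', 'knob_grip') [ 2.5  2.9 -5. ]
('side', 'bin_hinge') [-0.6 -0.1 -0.8]
('side', 'bin_pull') [-1.7  4.7 -1. ]
('side', 'bin_in') [4.5 0.5 1.5]
('side', 'bin_mouth') [ 3.5 -0.6 -3.2]
('top', 'rack') [-1.1 -1.  -1.1]
('top', 'deck') [-2.3  3.1 -3.1]
('top', 'knob_grip') [-1.8  3.5 -1.1]
('top', 'bin_hinge') [ 0.7 -3.  -1.4]
('top', 'bin_pull') [ 1.3 -5.7  1. ]
('top', 'bin_in') [ 1.1 -2.   2.1]
('top', 'bin_mouth') [-2.   0.1 -1.2]
```

View pics/ov.png

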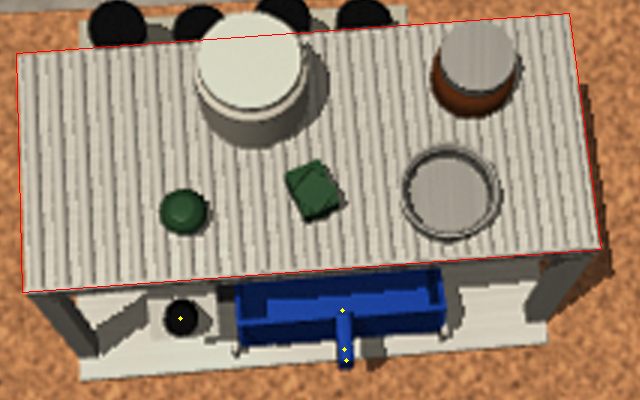

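View pics/ov2.png

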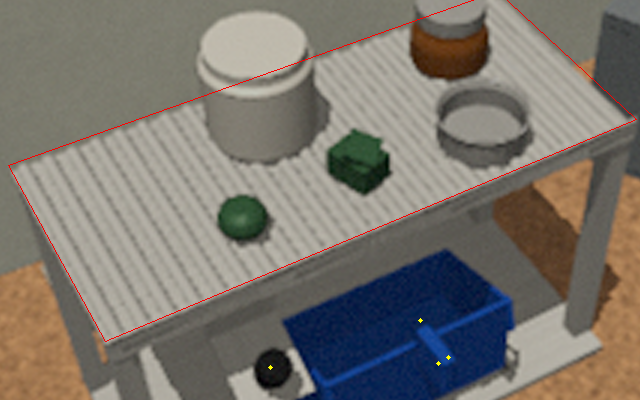

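>>> {"method": "servo_tool", "body": {
  "motion": [20,-18,-50,0,80,64,-58,-73,0.5,60,108,-98,-73,1,60,152,-138,-73,1.5,60,196,-178,-73,2,60,240,-218,-73,2.4,60,284,-258,-73,2.69,60,328,-298,-73,2.69,60]
}}

```text
clock: 3.3
eef_pos: [0.4301, -0.1713, 0.3008]
eef_rot: [3.141, 0.038, 0.001]
force: [1.6, 0.2, 0.1]
gripper_width: 0.0599
finger_force: 0.0
```

```bash
cat >> h.py <<'E'
pose=np.load("pose.npy")
def to(x,y,z):
    "shift in tool axes (mm) from the measured TCP to a rack point (mm), and tool yaw/lean errors"
    s=arm.state();T=R.from_rotvec(s["eef_rot"]).as_matrix()
    d=T.T@(w((x,y,z),pose)[0]-s["eef_pos"])*1000
    c,sn=np.cos(pose[2]),np.sin(pose[2]);v=np.array(s["eef_pos"])-[pose[0],pose[1],0]
    here=np.array([c*v[0]+sn*v[1],-sn*v[0]+c*v[1],v[2]])*1000
    print("t",round(s["clock"],2),"rack tcp",np.round(here,1),"shift",np.round(d,1),"yawerr deg",round(np.degrees(np.arctan2(T[1,0],T[0,0])-pose[2]),2),"z",np.round(T[:,2],3),"w",round(s["gripper_width"]*1000,1),"F",np.round(s["force"],1),"ff",round(s["finger_force"],1))
E
python3 - <<'E'
from h import *
to(-41,115,300)
E
```

```text
t 3.3 rack tcp [-177.8 -163.2  300.8] shift [ 136.5 -278.4    0.7] yawerr deg -0.06 z [ 0.001 -0.    -1.   ] w 59.9 F [1.6 0.2 0.1] ff 0.0
```

>>> {"method": "servo_tool", "body": {
  "motion": [25,-55,0,0,60,50,-110,0,0,60,75,-165,0,0,60,100,-220,0,0,60,125,-274,0,0,60,131,-278,20,0,60,131,-278,60,0,60,131,-278,60,0,60]
}}

```text
clock: 4.3
eef_pos: [0.5522, 0.1072, 0.2382]
eef_rot: [3.141, 0.039, -0.007]
force: [0.2, -0.5, 0.8]
gripper_width: 0.06
finger_force: 0.0
```

Run:
```python
from h import *
to(-41,115,218)
ims=[]
for c in("top","side"):
    im=arm.get_image(c)[:,:,::-1]
    k=proj(w((-33,115,200),pose),c)[0].astype(int)
    ims.append(cv2.resize(im[max(0,k[1]-50):k[1]+50,k[0]-65:k[0]+65],(390*1,300),interpolation=cv2.INTER_CUBIC))
cv2.imwrite("pics/k1.png",np.hstack(ims))
```

```text
t 4.3 rack tcp [-48.6 112.1 238.2] shift [ 7.7 -2.9 20.2] yawerr deg -0.03 z [-0.005 -0.001 -1.   ] w 60.0 F [ 0.2 -0.5  0.8] ff 0.0
```

View pics/k1.png

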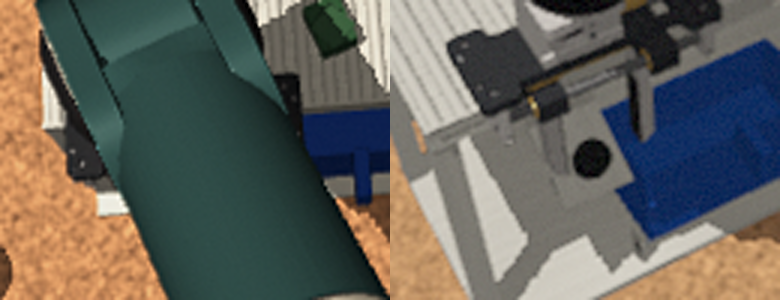

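>>> {"method": "servo_tool", "body": {
  "motion": [6,-1,10,0,60,6,-1,10,0,60],
  "force": 60
}}

```text
clock: 4.65
eef_pos: [0.5599, 0.1091, 0.2304]
eef_rot: [-3.141, -0.039, -0.0]
force: [-0.1, 0.8, -0.2]
gripper_width: 0.0596
finger_force: 0.0
```

Run:
```python
from h import *
to(-41,115,218)
```

```text
t 4.65 rack tcp [-40.9 113.8 230.4] shift [-0.1 -1.2 12.4] yawerr deg -0.03 z [ 0.  0. -1.] w 59.6 F [-0.1  0.8 -0.2] ff 0.0
```

>>> {"method": "servo_tool", "body": {
  "motion": [0,-1,12,0,60,0,-1,12,0,60,0,-1,12,0,20,0,-1,12,0,20,0,-1,12,0,20,0,-1,12,0,20],
  "force": 60
}}

```text
clock: 5.4
eef_pos: [0.5595, 0.1098, 0.2186]
eef_rot: [3.141, 0.039, -0.0]
force: [-1.1, -2.2, 1.4]
gripper_width: 0.0268
finger_force: 60.0
```

Run:
```python
from h import *
to(-41,115,218)
```

```text
t 5.4 rack tcp [-41.2 114.5 218.6] shift [ 0.2 -0.5  0.6] yawerr deg -0.03 z [-0.    -0.001 -1.   ] w 26.8 F [-1.1 -2.2  1.4] ff 60.0
```

>>> {"method": "servo_tool", "body": {
  "motion": [-2,0,-4,0,10,-5,0,-9,0,10,-8,0,-15,0,10,-12,0,-22,0,10,-15,0,-28,0,10,-15,0,-28,0,10],
  "force": 60
}}

```text
clock: 6.15
eef_pos: [0.5449, 0.1093, 0.2457]
eef_rot: [-3.141, -0.039, -0.001]
force: [14.9, -1.3, -22.6]
gripper_width: 0.0263
finger_force: 60.0
```

Run:
```python
from h import *
to(-56,115,246)
for c in("side","top"):
    arm.get_image(c)
    for d in arm.pinpoint("knob_grip",c)[:1]:
        v=np.array(d["position"]);print(c,d["conf"],np.round((v-w((-33,115,191.4),pose)[0])*1000,1))
```

```text
t 6.15 rack tcp [-55.9 114.4 245.7] shift [-0.1 -0.6 -0.3] yawerr deg -0.04 z [ 0.001  0.    -1.   ] w 26.3 F [ 14.9  -1.3 -22.6] ff 60.0
side 0.47 [-16.6   1.4  29.1]
```

>>> {"method": "servo_tool", "body": {
  "motion": [0,0,0,0,60,0,0,0,0,60,0,0,0,0,60,0,0,-20,0,60,0,0,-50,0,50,-14,40,-50,0,50,-14,95,-50,0,50,-14,139,-50,0,50]
}}

```text
clock: 7.35
eef_pos: [0.5337, -0.0313, 0.2968]
eef_rot: [3.141, 0.039, 0.001]
force: [0.5, 0.2, 0.2]
gripper_width: 0.0499
finger_force: 0.0
```

Run:
```python
from h import *
to(-70,-25,146)
for c in("side","top"):
    arm.get_image(c)
    for n,p in(("knob_grip",(-33,115,191.4)),("bin_pull",(-60,-25,135))):
      for d in arm.pinpoint(n,c)[:1]:
        v=np.array(d["position"]);print(n,c,d["conf"],np.round((v-w(p,pose)[0])*1000,1))
```

```text
t 7.35 rack tcp [-70.6 -25.9 296.8] shift [  0.5  -0.9 150.8] yawerr deg -0.04 z [ 0. -0. -1.] w 49.9 F [0.5 0.2 0.2] ff 0.0
knob_grip side 0.42 [-14.5   1.1  30.2]
bin_pull side 0.63 [ 0.2 -1.5 -2.6]
knob_grip top 0.69 [-10.2  -3.2  27.1]
```

Knob is out (+29 mm or so) and stays. Descend to the tab.

>>> {"method": "servo_tool", "body": {
  "motion": [0,0,50,0,50,0,0,100,0,50,0,0,140,0,50,0,0,150,0,50,0,0,150,0,5,0,0,150,0,5,0,0,150,0,5,0,0,150,0,5],
  "force": 25
}}

```text
clock: 8.65
eef_pos: [0.5344, -0.0308, 0.1472]
eef_rot: [3.139, 0.038, 0.002]
force: [0.1, -16.9, 6.2]
gripper_width: 0.0136
finger_force: 24.8
```

Run:
```python
from h import *
to(-70,-25,146)
r=np.array([-40,113.])
for th in np.linspace(0,.84,9)[1:]:
    c,s=np.cos(th),np.sin(th);x=r[0]*c-r[1]*s;z=r[1]*c+r[0]*s
    print(round(th,2),round(x-r[0]),"down",round(r[1]-z))
```

```text
t 8.65 rack tcp [-69.9 -25.5 147.2] shift [-0.1 -0.5  1.2] yawerr deg -0.06 z [ 0.001 -0.002 -1.   ] w 13.6 F [  0.1 -16.9   6.2] ff 24.8
0.1 -12 down 5
0.21 -23 down 11
0.32 -33 down 18
0.42 -43 down 26
0.52 -51 down 35
0.63 -59 down 45
0.74 -65 down 56
0.84 -71 down 67
```

>>> {"method": "servo_tool", "body": {
  "motion": [-12,1,5,0,5,-23,1,11,0,5,-33,1,18,0,5,-43,1,26,0,5,-51,1,35,0,5,-59,1,45,0,5,-65,1,56,0,5,-69,1,64,0,5]
}}

```text
clock: 9.65
eef_pos: [0.4644, -0.0329, 0.0825]
eef_rot: [3.14, 0.038, -0.001]
force: [-6.4, -4.7, 7.9]
gripper_width: 0.0139
finger_force: 25.0
```

Run:
```python
from h import *
to(-139,-25,82)
for c in("side","top"):
    im=arm.get_image(c)
    cv2.imwrite(f"pics/o_{c}.png",im[:,:,::-1])
    for n in("knob_grip","bin_pull","bin_in","bin_mouth"):
      for d in arm.pinpoint(n,c)[:1]:
        v=np.array(d["position"]);v[:2]-=pose[:2];print(n,c,round(d["conf"],2),np.round(v*1000,1))
```

```text
t 9.65 rack tcp [-139.9  -25.8   82.5] shift [ 0.9 -0.8  0.5] yawerr deg -0.05 z [-0.001 -0.001 -1.   ] w 13.9 F [-6.4 -4.7  7.9] ff 25.0
knob_grip side 0.69 [-46.2 -25.8 128.1]
bin_in side 0.84 [  3.  -21.4  72.2]
bin_mouth side 0.62 [-48.  -24.3 127.4]
knob_grip top 0.68 [-46.2 109.1 220.6]
bin_in top 0.62 [  8.6 -22.6  71.8]
bin_mouth top 0.82 [-45.5 -28.6 126.2]
```

View pics/o_side.png

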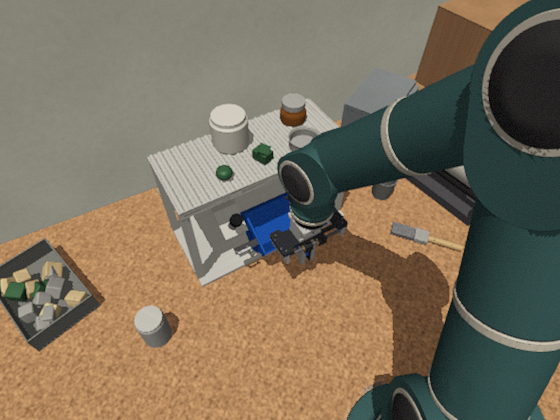

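>>> {"method": "servo_tool", "body": {
  "motion": [0,0,0,0,50,0,0,0,0,50,0,0,-30,0,60,0,0,-90,0,64,0,0,-150,0,64,0,0,-210,0,64,0,0,-270,0,64]
}}

```text
clock: 11.02
eef_pos: [0.4647, -0.0319, 0.3548]
eef_rot: [3.141, 0.04, 0.001]
force: [0.4, -0.7, -0.6]
gripper_width: 0.064
finger_force: 0.0
```

Run:
```python
from h import *
from scipy.optimize import least_squares
obs={}
for c in("side","top"):
    arm.get_image(c)
    r=arm.regions_of("pebble",c); p=arm.pinpoint("pebble",c)
    print(c,[np.round(d["position"],4).tolist()+[round(d["conf"],2)] for d in p[:2]])
    for d in r[:2]:
        ys,xs=np.nonzero(d["region"]);print(c,round(d["conf"],2),len(xs),round(xs.mean(),1),round(ys.mean(),1))
    if r and len(xs:=np.nonzero(r[0]["region"])[1]): obs[c]=np.array([xs.mean(),np.nonzero(r[0]["region"])[0].mean()])
for k in [[c] for c in obs]+[list(obs)]:
    f=least_squares(lambda q:np.concatenate([(proj([q[0],q[1],.298],c)[0]-obs[c]) for c in k]),[.63,.1]);print(k,np.round(f.x,4),round(f.cost,2))
v=f.x-pose[:2];c,s=np.cos(pose[2]),np.sin(pose[2]);q=np.array([c*v[0]+s*v[1],-s*v[0]+c*v[1]])*1000
to(q[0],q[1],311)
for n,cc in(("bin_in","top"),("bin_in","side"),("knob_grip","side")):
    print(n,[np.round(np.array(d["position"])*1000) for d in arm.pinpoint(n,cc)[:1]])
```

```text
side [[0.6326, 0.099, 0.2858, 0.65]]
side 0.51 206 224.1 172.5
top [[0.6286, 0.1013, 0.2831, 0.69]]
top 0.7 191 240.9 180.2
['side'] [0.6278 0.0961] 0.0
['top'] [0.6303 0.0965] 0.0
['side', 'top'] [0.6292 0.0961] 0.22
t 11.32 rack tcp [-139.7  -25.   351.5] shift [ 167.8 -124.1   40.3] yawerr deg -0.01 z [-0.001  0.    -1.   ] w 63.8 F [-0.4  0.2 -0.4] ff 0.0
bin_in []
bin_in [array([606., -29.,  71.])]
knob_grip [array([553., 110., 223.])]
```

>>> {"method": "servo_tool", "body": {
  "motion": [42,-31,0,0,64,90,-66,0,0,64,135,-100,0,0,64,168,-124,0,0,64,168,-124,0,0,64,168,-124,20,0,64,168,-124,38,0,64,168,-124,38,0,64]
}}

```text
clock: 12.48
eef_pos: [0.6291, 0.0953, 0.313]
eef_rot: [3.141, 0.039, -0.004]
force: [-0.8, -0.3, 0.6]
gripper_width: 0.064
finger_force: 0.0
```

Run:
```python
from h import *
to(28,99,311)
arm.get_image("side");print([np.round(d["position"],4) for d in arm.pinpoint("pebble","side")])
```

```text
t 12.47 rack tcp [ 27.9  98.2 313. ] shift [ 0.1 -0.8  2. ] yawerr deg -0.04 z [-0.002 -0.001 -1.   ] w 64.0 F [-0.8 -0.3  0.6] ff 0.0
[array([0.6312, 0.0984, 0.2879]), array([0.5529, 0.1109, 0.2226])]
```

>>> {"method": "servo_tool", "body": {
  "motion": [0,-1,2,0,64,0,-1,2,0,20,0,-1,2,0,20,0,-1,2,0,20,0,-1,2,0,20,0,-1,-15,0,20,0,-1,-50,0,20],
  "force": 20
}}

```text
clock: 13.45
eef_pos: [0.6295, 0.0969, 0.3651]
eef_rot: [3.141, 0.04, -0.003]
force: [0.6, -0.3, 0.3]
gripper_width: 0.0374
finger_force: 20.0
```

Run:
```python
from h import *
to(-70,-25,361)
im=arm.get_image("side");cv2.imwrite("pics/p1.png",cv2.resize(im[100:240,150:350,::-1],None,fx=3,fy=3,interpolation=cv2.INTER_CUBIC))
```

```text
t 13.45 rack tcp [ 28.4  99.8 365.1] shift [-98.4 124.8   4.3] yawerr deg -0.0 z [-0.002 -0.    -1.   ] w 37.4 F [ 0.6 -0.3  0.3] ff 20.0
```

View pics/p1.png

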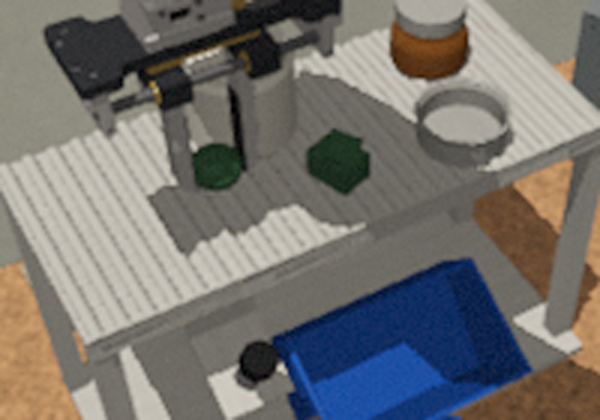

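>>> {"method": "servo_tool", "body": {
  "motion": [-40,15,0,0,20,-85,45,0,0,20,-99,90,0,0,20,-99,124,0,0,20,-99,125,30,0,20,-99,125,75,0,20,-99,125,120,0,20,-99,125,120,0,20]
}}

```text
clock: 14.5
eef_pos: [0.533, -0.0304, 0.2432]
eef_rot: [-3.141, -0.04, 0.006]
force: [0.4, 0.2, 0.8]
gripper_width: 0.0374
finger_force: 20.0
```

Run:
```python
from h import *
to(-70,-25,120)
```

```text
t 14.5 rack tcp [-71.3 -24.9 243.2] shift [  1.8   0.2 123.2] yawerr deg 0.01 z [-0.004  0.001 -1.   ] w 37.4 F [0.4 0.2 0.8] ff 20.0
```

>>> {"method": "servo_tool", "body": {
  "motion": [0,0,40,0,20,0,0,80,0,20,0,0,105,0,20,0,0,119,0,20,0,0,121,0,20,0,0,121,0,20]
}}

```text
clock: 15.25
eef_pos: [0.5348, -0.0304, 0.1247]
eef_rot: [3.141, 0.04, 0.002]
force: [-1.1, -0.3, -0.6]
gripper_width: 0.0375
finger_force: 20.0
```

Run:
```python
from h import *
to(-70,-25,118)
```

```text
t 15.25 rack tcp [-69.5 -25.  124.7] shift [-0.5 -0.   6.7] yawerr deg -0.01 z [ 0.002 -0.    -1.   ] w 37.5 F [-1.1 -0.3 -0.6] ff 20.0
```

>>> {"method": "servo_tool", "body": {
  "motion": [0,0,4,0,20,0,0,7,0,20,0,0,7,0,60,0,0,7,0,60,0,0,7,0,60,0,0,-30,0,60,0,0,-80,0,60,0,0,-80,0,60]
}}

```text
clock: 16.25
eef_pos: [0.5356, -0.0304, 0.2067]
eef_rot: [3.14, 0.04, 0.008]
force: [-0.2, -0.7, 0.3]
gripper_width: 0.0604
finger_force: 0.0
```

Run:
```python
from h import *
to(-139,-25,83)
for c in("side","top"):
    im=arm.get_image(c);print(c,[(round(d["conf"],2),np.round((d["position"]-np.array([pose[0],pose[1],0]))*1000)) for l in("pebble","bin_in","bin_pull") for d in arm.pinpoint(l,c)[:1]])
    if c=="side":cv2.imwrite("pics/p2.png",cv2.resize(im[130:280,170:370,::-1],None,fx=3,fy=3,interpolation=cv2.INTER_CUBIC))
```

```text
t 16.25 rack tcp [-68.6 -25.  206.7] shift [-7.100e+01 -1.000e-01  1.233e+02] yawerr deg -0.01 z [ 0.005 -0.001 -1.   ] w 60.4 F [-0.2 -0.7  0.3] ff 0.0
side [(0.46, array([-26., -22.,  75.])), (0.76, array([  4., -22.,  71.])), (0.98, array([-122.,  -31.,   87.]))]
top [(0.74, array([-220., -392.,   -3.]))]
```

View pics/p2.png

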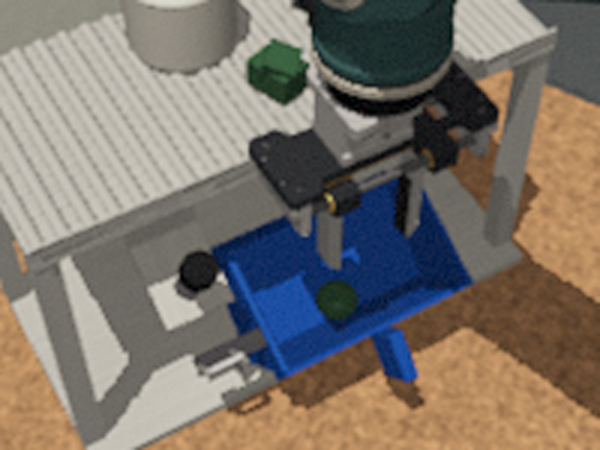

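>>> {"method": "servo_tool", "body": {
  "motion": [-40,0,0,0,50,-71,0,0,0,50,-71,0,50,0,50,-71,0,100,0,50,-71,0,123,0,50,-71,0,123,0,5,-71,0,123,0,5,-71,0,123,0,5],
  "force": 25
}}

```text
clock: 17.65
eef_pos: [0.4637, -0.0323, 0.0815]
eef_rot: [3.141, 0.039, 0.003]
force: [-0.3, 0.1, 0.6]
gripper_width: 0.0233
finger_force: 0.0
```

Run:
```python
from h import *
to(-139,-25,83)
```

```text
t 17.65 rack tcp [-140.7  -25.1   81.5] shift [ 1.7 -0.1 -1.5] yawerr deg -0.01 z [ 0.002 -0.    -1.   ] w 23.3 F [-0.3  0.1  0.6] ff 0.0
```

>>> {"method": "servo_tool", "body": {
  "motion": [0,0,0,0,5,0,0,0,0,5,5,0,-9,0,5,11,0,-20,0,5,19,0,-30,0,5,27,0,-39,0,5,37,0,-47,0,5,37,0,-47,0,5]
}}

```text
clock: 18.65
eef_pos: [0.5008, -0.0319, 0.1282]
eef_rot: [3.141, 0.039, 0.001]
force: [-0.9, -6.0, 5.8]
gripper_width: 0.0139
finger_force: 25.0
```

Run:
```python
from h import *
to(-70,-25,147)
```

```text
t 18.65 rack tcp [-103.5  -25.7  128.2] shift [ 33.5  -0.7 -18.8] yawerr deg -0.04 z [ 0.001 -0.001 -1.   ] w 13.9 F [-0.9 -6.   5.8] ff 25.0
```

>>> {"method": "servo_tool", "body": {
  "motion": [10,0,-8,0,5,20,0,-13,0,5,29,0,-17,0,5,34,0,-19,0,5,36,0,-20,0,5,36,0,-20,0,5]
}}

```text
clock: 19.4
eef_pos: [0.5339, -0.031, 0.1464]
eef_rot: [3.141, 0.039, -0.008]
force: [-10.3, -4.7, -7.0]
gripper_width: 0.0143
finger_force: 25.0
```

Run:
```python
from h import *
to(-70,-25,147)
for c in("side","top"):
    im=arm.get_image(c);print(c,[(l,round(d["conf"],2),np.round((d["position"]-np.array([pose[0],pose[1],0]))*1000)) for l in("pebble","bin_in","bin_pull","bin_mouth","knob_grip") for d in arm.pinpoint(l,c)[:1]])
```

```text
t 19.4 rack tcp [-70.4 -25.6 146.4] shift [ 0.4 -0.6 -0.6] yawerr deg -0.04 z [-0.005 -0.001 -1.   ] w 14.3 F [-10.3  -4.7  -7. ] ff 25.0
side [('bin_in', 0.57, array([ 22., -20.,  31.])), ('bin_pull', 0.87, array([-58., -30., 138.])), ('bin_mouth', 0.58, array([ 22., -24., 111.])), ('knob_grip', 0.72, array([ -18., -391.,    3.]))]
top [('pebble', 0.68, array([ -18., -385.,   -1.])), ('knob_grip', 0.5, array([-50., 110., 221.]))]
```

>>> {"method": "servo_tool", "body": {
  "motion": [3,0,-1,0,5,5,0,-2,0,5,5,0,-2,0,5]
}}

```text
clock: 20.38
eef_pos: [0.5356, -0.0309, 0.1467]
eef_rot: [3.141, 0.039, -0.02]
force: [-27.4, -5.4, -9.9]
gripper_width: 0.0137
finger_force: 25.0
```

Run:
```python
from h import *
to(-70,-25,147)
```

```text
t 20.38 rack tcp [-68.7 -25.6 146.7] shift [-1.3 -0.6 -0.2] yawerr deg -0.03 z [-0.013 -0.001 -1.   ] w 13.7 F [-27.4  -5.4  -9.9] ff 25.0
```

>>> {"method": "servo_tool", "body": {
  "motion": [-5,0,1,0,5,-6,0,1,0,40,-6,0,1,0,40,-6,0,-20,0,40,-6,0,-75,0,40,-6,0,-130,0,20,-6,0,-150,0,0,-6,0,-150,0,0]
}}

```text
clock: 21.38
eef_pos: [0.5358, -0.0301, 0.3012]
eef_rot: [3.141, 0.04, 0.005]
force: [0.2, 0.9, -1.1]
gripper_width: 0.0133
finger_force: 0.0
```

Run:
```python
from h import *
to(-55,115,262)
for c in("side","top"):
    im=arm.get_image(c);print(c,[(l,round(d["conf"],2),np.round((d["position"]-np.array([pose[0],pose[1],0]))*1000)) for l in("pebble","bin_in","bin_pull","bin_mouth","knob_grip") for d in arm.pinpoint(l,c)[:1]])
```

```text
t 21.38 rack tcp [-68.5 -24.8 301.2] shift [  13.4 -139.8   39.1] yawerr deg 0.01 z [ 0.003 -0.    -1.   ] w 13.3 F [ 0.2  0.9 -1.1] ff 0.0
side [('pebble', 0.28, array([ 22., -20.,  34.])), ('bin_in', 0.6, array([ 20., -22.,  33.])), ('bin_pull', 0.56, array([-61., -29., 135.])), ('bin_mouth', 0.77, array([ 23., -25., 112.])), ('knob_grip', 0.52, array([-52., 113., 222.]))]
top [('pebble', 0.18, array([  32., -113.,  290.])), ('knob_grip', 0.6, array([-50., 108., 219.]))]
```

Bin is shut with the pebble inside; now over to the knob.

>>> {"method": "servo_tool", "body": {
  "motion": [5,-50,0,0,0,10,-100,0,0,0,13,-138,0,0,0,13,-139,10,0,0,13,-139,36,0,0,13,-139,38,0,0,13,-139,38,0,0]
}}

```text
clock: 22.85
eef_pos: [0.5447, 0.1084, 0.2619]
eef_rot: [-3.141, -0.038, -0.0]
force: [-0.5, -1.2, -0.2]
gripper_width: 0.0002
finger_force: 0.0
```

Run:
```python
from h import *
to(-55,115,253)
to(-41,115,227)
```

```text
t 22.85 rack tcp [-56.1 113.5 261.9] shift [ 1.1 -1.5  8.9] yawerr deg -0.05 z [ 0.  0. -1.] w 0.2 F [-0.5 -1.2 -0.2] ff 0.0
t 22.85 rack tcp [-56.1 113.5 261.9] shift [15.1 -1.6 34.9] yawerr deg -0.05 z [ 0.  0. -1.] w 0.2 F [-0.5 -1.2 -0.2] ff 0.0
```

>>> {"method": "servo_tool", "body": {
  "motion": [1,-1,8,0,0,4,-1,14,0,0,7,-1,20,0,0,11,-1,27,0,0,14,-1,33,0,0,15,-1,35,0,0,15,-1,35,0,0]
}}

```text
clock: 23.72
eef_pos: [0.5593, 0.1103, 0.2265]
eef_rot: [3.141, 0.04, -0.001]
force: [-3.7, -1.0, 6.2]
gripper_width: -0.0
finger_force: 3.4
```

Run:
```python
from h import *
to(-41,115,227)
for c in("side","top"):
    im=arm.get_image(c);print(c,[(l,round(d["conf"],2),np.round((d["position"]-w((-33,115,191.4),pose)[0])*1000,1)) for l in("knob_grip",) for d in arm.pinpoint(l,c)[:1]])
```

```text
t 23.73 rack tcp [-41.4 115.  226.5] shift [ 0.4  0.  -0.5] yawerr deg -0.0 z [-0.001 -0.    -1.   ] w -0.0 F [-3.7 -1.   6.2] ff 3.4
side [('knob_grip', 0.57, array([-1.4,  0.6,  2. ]))]
top [('knob_grip', 0.34, array([  38.3, -116.6, -190.1]))]
```

>>> {"method": "servo_tool", "body": {
  "motion": [1,0,2,0,0,1,0,4,0,0,1,0,4,0,0]
}}

```text
clock: 24.3
eef_pos: [0.5601, 0.1105, 0.2252]
eef_rot: [3.14, 0.04, 0.001]
force: [-23.1, -6.3, 46.7]
gripper_width: 0.0004
finger_force: 26.2
```

Run:
```python
from h import *
to(-41,115,223)
```

```text
t 24.3 rack tcp [-40.6 115.2 225.2] shift [-0.4  0.2  2.2] yawerr deg -0.0 z [ 0.    -0.001 -1.   ] w 0.4 F [-23.1  -6.3  46.7] ff 26.2
```

>>> {"method": "servo_tool", "body": {
  "motion": [-3,0,-10,0,0,-10,0,-50,0,0,-30,0,-90,0,0,-80,0,-100,0,0,-140,0,-100,0,0,-140,0,-100,0,0]
}}

```text
clock: 25.05
eef_pos: [0.4179, 0.1067, 0.3232]
eef_rot: [3.139, 0.041, 0.003]
force: [0.6, 0.1, -0.2]
gripper_width: 0.0007
finger_force: 0.0
```

Run:
```python
from h import *
to(-41,115,223)
for c in("side","top"):
    im=arm.get_image(c);print(c,[(l,round(d["conf"],2),np.round((d["position"]-np.array([pose[0],pose[1],0]))*1000)) for l in("pebble","bin_pull","bin_mouth","knob_grip","rough_stone","sieve") for d in arm.pinpoint(l,c)[:1]])
    if c=="side":cv2.imwrite("pics/f.png",cv2.resize(im[90:280,140:370,::-1],None,fx=3,fy=3,interpolation=cv2.INTER_CUBIC))
```

```text
t 25.05 rack tcp [-182.8  115.   323.2] shift [ 1.416e+02 -1.000e-01  1.005e+02] yawerr deg 0.03 z [ 0.002 -0.003 -1.   ] w 0.7 F [ 0.6  0.1 -0.2] ff 0.0
side [('bin_pull', 0.62, array([-61., -28., 134.])), ('bin_mouth', 0.72, array([ 27., -21., 110.]))]
top [('pebble', 0.57, array([  0., -18.,  58.])), ('bin_pull', 0.9, array([-61., -21., 134.])), ('bin_mouth', 0.88, array([ 27., -24., 113.])), ('knob_grip', 0.67, array([  31., -113.,  287.])), ('rough_stone', 0.82, array([ 41.,  -4., 286.])), ('sieve', 0.64, array([  31., -113.,  289.]))]
```

View pics/f.png

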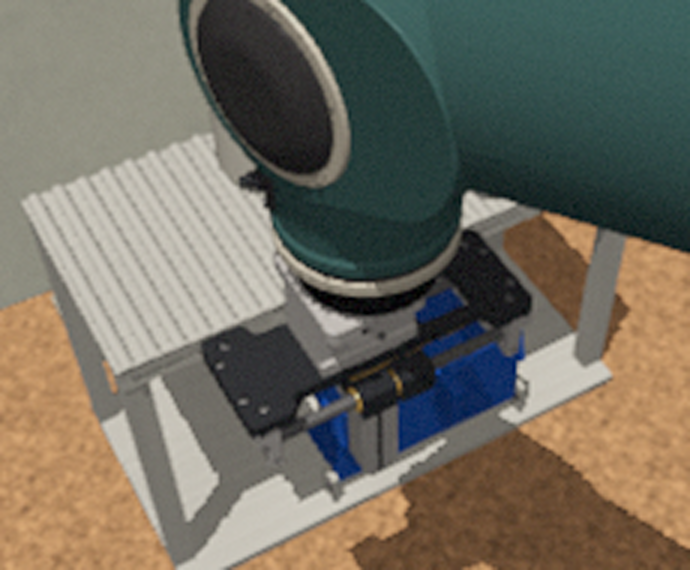

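>>> {"method": "servo_tool", "body": {
  "motion": [0,60,-20,0,0,0,120,-20,0,0,0,180,-20,0,0,-20,240,-20,0,0,-40,300,-20,0,0,-40,360,-20,0,0,-40,400,-20,0,0]
}}

```text
clock: 26.62
eef_pos: [0.3899, -0.2968, 0.3424]
eef_rot: [3.141, 0.036, -0.0]
force: [-0.2, 1.1, 0.3]
gripper_width: 0.0004
finger_force: 0.0
```

Run:
```python
from h import *
for c in("side","top"):
    im=arm.get_image(c)
    if c=="side":cv2.imwrite("pics/f2.png",cv2.resize(im[90:280,140:370,::-1],None,fx=3,fy=3,interpolation=cv2.INTER_CUBIC))
    print(c,[(l,round(d["conf"],2),np.round((d["position"]-np.array([pose[0],pose[1],0]))*1000)) for l in("pebble","bin_pull","knob_grip","barrel","jar","can","cup") for d in arm.pinpoint(l,c)[:1]])
```

```text
side [('pebble', 0.26, array([-118.,  368.,   -1.])), ('bin_pull', 0.81, array([-61., -29., 136.])), ('knob_grip', 0.52, array([-29., -27.,  32.])), ('barrel', 0.95, array([125.,  43., 287.])), ('jar', 0.82, array([ 130., -138.,  286.])), ('can', 0.86, array([-117.,  372.,   -1.])), ('cup', 0.59, array([ -16., -388.,    3.]))]
top [('pebble', 0.47, array([  2., -21.,  58.])), ('bin_pull', 0.65, array([-62., -22., 135.])), ('knob_grip', 0.56, array([-28., 112., 192.])), ('barrel', 0.78, array([123.,  40., 289.])), ('jar', 0.91, array([ 128., -137.,  289.])), ('can', 0.88, array([-118.,  369.,    4.])), ('cup', 0.67, array([ -13., -385.,   -0.]))]
```

View pics/f2.png

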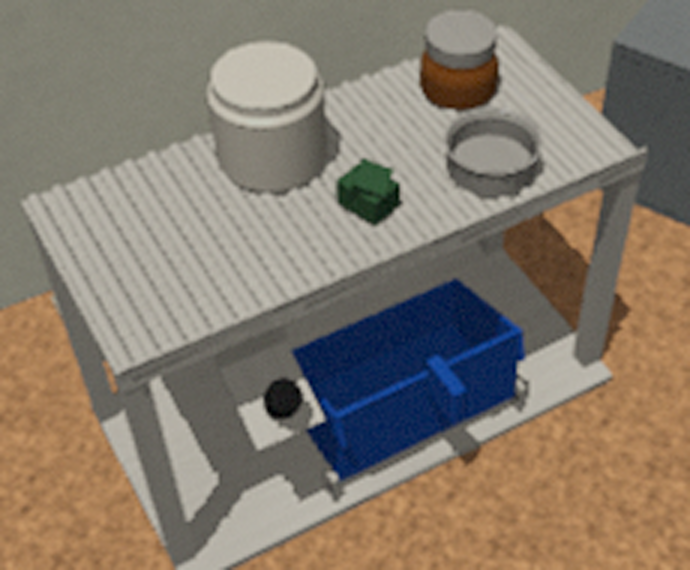

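The picture shows the bin shut at (410,380), the knob home at (283,398) and the other things undisturbed. The top camera finds the pebble inside the bin.

```bash
python3 -c "
from workcell import arm
print(arm.hand_in())"
```

```text
the job is handed in; nothing more can be done
None
```

The job is handed in at about 27 s of the 72 s allowed; the final pictures show the pebble in the shut bin, the latch knob home and the other things on the rack in place, but the hand-in returned no verdict.

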